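Load the pill carousel and click it on

ROBOT

A 6-joint arm with a two-finger parallel gripper is mounted at the origin on the work surface. World frame = base frame: x ahead of the robot, y to its left, z up, the work surface at z = 0. Lengths are in m, angles in degrees, forces in N, time in s.
With the tool pointing down it reaches from about 0.4 to 0.825 m from the base axis. Payload 7 kg.
Tool frame: the origin (TCP) lies midway between the tips of the shut fingers; the grasp point (between the pads) lies 19 mm behind it (grip_depth is the distance from the TCP to the grasp point, in m); z points along the fingers, y is the direction in which the jaws open and shut (so a half turn about z gives the same grasp; the last joint's range is limited). The gripper opens to 88 mm and grips with 3 to 60 N. Pads are 19 mm wide; open, the fingers measure 130 mm over their backs; the gripper's body (78 mm by 193 mm) begins 47 mm behind the grasp point.
Start: joints at [82.626, 20.546, 0.682, 0, -70.136, -16.507], TCP at [0.273, 0.617, 0.227] pointing down, gripper open.
Joint ranges: [-176.03, 176.03], [-82.01, 121.73], [-58.28, 71.71], [-173.87, 95.51], [-174.79, -0.11], [-173.66, 173.66]. Speed limits (degrees/s): [136.94, 136.94, 172.46, 180, 180, 180].

INTERFACE

Orientations are given as [roll, pitch, yaw] about the fixed x, y, z axes, in that order (R = Rz(yaw) Ry(pitch) Rx(roll)).
In Python, from plant import * gives the robot as it stands.
- The arm moves only by the shell command python3 -m inch 'ROWS'. ROWS is JSON, a list of rows, each an object of numbers: "ax", "ay", "az": the turn, a rotation vector about the tool's x, y, z in degrees; "dx", "dy", "dz": the shift along the tool's x, y, z in mm; "fingers": the finger opening in mm, from 0 to 87.6. In form: [{"ax": .., "ay": .., "az": .., "dx": .., "dy": .., "dz": .., "fingers": ..}, ...]. A call has 1 to 8 rows; each row is the pose to reach, as a shift and turn from the pose commanded when the call began, along the tool's axes at that moment; what a row does not reach only later rows make up. A row lasts 1/8 s, in which the tool goes at most 62.5 mm and 10.7 degrees, less where a joint would pass 70% of its speed; a pose out of reach is approached as far as the arm can. A call with a gripper value outside its range is refused whole. The fingers move at their own pace and stop on an object; the grip force is fixed at half the most. Time passes only in rows, so rows that repeat a pose let the fingers close. It gives the time, the measured TCP pose, the force and the opening at its end, in the units of the state.
- get_obs(): the state, without advancing time (a new reading comes with each control period).
- snapshot(name): name is "scene" or "top" or "wrist"; returns a dict with "image" (400x640x3 uint8, red, green, blue), "fx", "fy", "cx", "cy" (pixels), "rvec" (rotation vector, rad) and "tvec" (3), from world to camera coordinates, as OpenCV has them. Camera axes: x right, y down, z forward; pixel columns grow to the right and rows downward; lengths in m; the calibration is good to about 2 mm. A picture is of the moment at which its call begins. There is no depth.
- close_job(): hands the job in, once; it reports no verdict.
Trained networks look in the newest picture that a camera, given by its name, has taken for a name from the list of things; names that differ only in an ending like _2 or _b are one class to them, and where a whole thing is asked for, a point or a joint stands for the part that bears it (a point fixed in the world has none). Each returns a list of dicts, best first, with "score" (0 to 1); they miss things now and then, are a little off and sometimes report something else, mostly with a low value. They report only what shows in the picture. A call takes as long as a camera call. They do not tell look-alikes from the thing itself.
- search_frame(target, camera): "bbox" ([centre column, centre row, width, height] in pixels, round what is visible of it).
- trace(target, camera): "mask" (400x640 bool, what is visible of it) and "bbox" ([centre column, centre row, width, height] in pixels, round what is visible of it).
- landmark_of(target, camera): "position" ([column, row] in pixels: a listed point, or the origin of a listed thing).
The state is a dict: "clock": time; "joint_pos": joint angles; "qvel": joint speeds; "tau": joint torques, N m; "tool_pos": TCP position; "orientation": TCP orientation; "force": force on the tool from outside, world axes, zero at the start; "moment": the same for the moment, N m; "opening": finger opening in m.
Only numpy, scipy, OpenCV 4.12 (cv2) and the standard library are available. Lean on these libraries where they do the work, as an engineer would, in place of code of your own. Each camera call takes 0.05 s, during which the arm holds its last target.

TASK

Load the blue medicine pod into the empty pill-carousel pocket that stands at the red pointer, pressing it gently down until it is fully home on the pocket's hard floor. Then turn the carousel by its orange knob exactly one click clockwise (seen from above), so that the other empty pocket stops at the pointer, and let go. Do not disturb the other things on the tray.

Things in the scene. Friction and masses are not known exactly. Their poses are not given: they have to be found in the camera images.
- blue_pod_mid (a point): Centre (40 mm above foot, 40 mm below top) of the loose blue pod to be loaded: upright cylinder 30 mm across, 80 mm tall, white cap, foot chamfered 3 mm, 30 to 70 g; z up its axis. It stands in an indigo dish left or right of the carousel. Grip it about 15 mm below its top to stay clear of the pocket rim when it is home.
- blue_pod_foot (a point): Centre of the blue pod's foot (its underside). In the dish it stands 11 mm above the table.
- blue_pod: The blue pod itself: origin at the centre of its foot, z axis up along it. Its shell cracks if it is pressed against the carousel with more than 20 N.
- hub (a point): White wheel of the pill carousel, 208 mm across: six grey cup pockets on an 80 mm radius (four hold white pods rising 42 mm above the cups, two are empty), an orange knob in the middle. This point is on its vertical axis at its underside, 28 mm above the table. Its -x axis points to the pocket that is at the pointer at the start; turns with the wheel.
- wheel (a joint): Angle of the wheel, 0 at the start, growing clockwise seen from above. A sprung detent holds it at each click, 1.047 rad (60 degrees) apart; turning over takes up to about 0.1 N m, and past half-way it is drawn on into the next click. Let go within 0.3 rad of a click, it settles there.
- pocket (a point): Mouth centre (rim, 80 mm above the table) of the empty pocket at the red pointer at the start; turns with the wheel. Round cup, 32 mm inside, 40 mm outside diameter. In it a steel follower plate rests 4 mm below the rim and slides down with the pod against about 3 N of friction; it stays where left and does not spring back, so the pod does not drop in by its own weight.
- next_pocket (a point): Centre of the mouth of the other empty pocket, 60 degrees counter-clockwise (seen from above) from the first about the wheel's axis; leave it empty; after one click clockwise it stands at the pointer.
- knob (a point): Grip point of the orange knob, on the wheel's axis, 110 mm above the wheel's underside: an upright bar 46 mm long (along the wheel's x axis), 16 mm thick (along the wheel's y axis), 42 mm tall; its top is 14 mm above this point. Grip it across its thickness from above and turn. Loaded pods stand 63 mm or more from the axis; the blue one may reach up to 6 mm above this point.
- pointer (a point): Top of the fixed red pointer on the carousel's grey stand, 128 mm from the wheel's axis and 54 mm above the table; it marks the loading station.
- yellow_pod_mid (a point): Centre (half-way up) of a yellow pod of the same shape, standing in the other indigo dish. Leave it alone.
- dish_a: Indigo porcelain dish under the blue pod, 92 mm across, 12 mm tall, inside floor 5 mm thick, loose. Origin: centre of its underside. 
- dish_b: Indigo porcelain dish like the other, under the yellow pod. Origin: centre of its underside. 
- case: Three-tier stacked medicine case, white and red, 85 x 130 x 86 mm, loose. Leave it alone. Origin: centre of its underside. 
- crusher: Stainless steel pill crusher, upright cylinder 48 mm across, 84 mm tall, loose. Leave it alone. Origin: centre of its underside. 
- stopper: Glass pitcher stopper, 52 mm across, 55 mm tall, loose. Leave it alone. Origin: centre of its underside. 
- pocket_rim_side (a point): A point on the outer edge of that pocket's rim, 20 mm outward from the mouth centre. The pocket's hard floor (pocket_floor, its centre) is screw-set, hidden and NOT measured: anywhere from 16 to 38 mm below the rim. It must be felt: the pod is home when the push rises steeply above the follower's 3 N, to 8 N or more. Home, the pod stands 42 to 64 mm above the rim.
Not all that is in view belongs to the job. What is meant by the blue_pod is not turquoise, and is the smaller of those in its own colour.

How it is judged (in metres and radians):
On the way, in this order (a step that is already met when the one before it is completed fails the run):
1. the blue pod is pressed home on the floor of the pocket that stands at the pointer (distance between blue_pod_foot and pocket_floor below 0.0025 m and angle between the z axis of blue_pod and the z axis of hub, either way round below 0.15 rad and value of joint wheel between -0.2 and 0.2 rad), for 0.3 s.
2. the carousel stands one click further clockwise, the pod still home (distance between blue_pod_foot and pocket_floor below 0.0025 m and angle between the z axis of blue_pod and the z axis of hub, either way round below 0.15 rad and value of joint wheel between 0.95 and 1.15 rad), for 0.3 s.
At the end, for the whole second after the job is handed in: The blue pod is upright in the pocket that was at the pointer, foot within 2.5 mm of the pocket floor (tilt under 0.15 rad); the wheel rests one click clockwise of its start (1.047 rad +-0.075), the other empty pocket at the pointer; all released and at rest (distance between blue_pod_foot and pocket_floor below 0.0025 m and angle between the z axis of blue_pod and the z axis of hub, either way round below 0.15 rad and value of joint wheel between 0.97 and 1.125 rad and velocity of joint wheel between -0.05 and 0.05 rad/s and linear speed of blue_pod below 0.02 m/s); the robot touches nothing.
It fails at once if the pod and the carousel are pressed together with more than 20 N (contact force between blue_pod and wheel above 20 N).
It fails at once if the carousel is turned before the pod is home (value of joint wheel above 0.4 rad and distance between blue_pod_foot and pocket_floor above 0.006 m).
It fails at once if the carousel is turned backwards, or over into a second click (value of joint wheel below -0.4 rad or value of joint wheel above 1.5 rad).
It fails at once if the yellow pod, the medicine case, the pill crusher or the glass stopper is moved more than 20 mm (distance of any of yellow_pod_mid, case, crusher, stopper from where it was at the start of the episode above 0.02 m).
It also fails if it takes over 64 s, if anything falls off the work surface, if the arm or the gripper's body presses on something with over 40 N, if the wrist force passes 120 N, or if a joint passes its speed limit or range.

## Working session

There is one attempt and no reset: what is moved stays moved. The work goes in short steps, Python scripts to look and compute and a shell command to move; the robot and the scene stay as the last step left them, time stands still between calls to the robot, and variables do not carry over. Pictures are saved under pics/ and viewed, and the job is handed in when it is done.

```bash
ls; mkdir -p pics; python3 - <<'E'
from plant import *
import cv2
print(get_obs())
for n in ("scene","top","wrist"):
    s=snapshot(n); cv2.imwrite(f"pics/{n}0.png",s["image"][:,:,::-1]); print(n,{k:v for k,v in s.items() if k!="image"})
E
```

```text
pics
{'clock': 0.0, 'joint_pos': array([ 8.26263788e+01,  2.05936058e+01,  6.31910439e-01, -2.02743833e-02,
       -7.01350524e+01, -1.65065661e+01]), 'qvel': array([-0.03569351, -0.05844879, -0.04485016,  0.06452658, -0.02036275,
        0.08432027]), 'tau': array([ 1.20999443e-04, -5.82718849e+01,  2.93053758e+01,  6.99712381e+00,
        7.01902361e-03, -1.49023922e-04]), 'tool_pos': array([0.27308479, 0.6167438 , 0.22558354]), 'orientation': array([ 1.79901824e+02, -9.21782461e-03, -2.38870848e+01]), 'force': array([ 1.06741445,  0.10024643, -0.13320177]), 'moment': array([-0.03816492, -0.02049869, -0.05039763]), 'opening': 0.08757227720799905}
scene {'fx': 408.4216551842375, 'fy': 408.4216551842375, 'cx': 320.11445535578383, 'cy': 196.5000750184318, 'rvec': array([ 1.48352399,  2.32427006, -0.65721119]), 'tvec': array([ 0.30025587, -0.39547859,  1.34066541])}
top {'fx': 501.0365543639831, 'fy': 501.0365543639831, 'cx': 322.1966459745946, 'cy': 198.11270766547779, 'rvec': array([ 2.19252795, -2.14149826,  0.17308322]), 'tvec': array([-0.10534114,  0.62424592,  1.35110286])}
wrist {'fx': 342.25471626875714, 'fy': 342.25471626875714, 'cx': 321.20571323586455, 'cy': 192.8096522105202, 'rvec': array([-1.61591393,  2.48229801,  0.35885958]), 'tvec': array([ 0.67367909, -0.03635909,  0.39138186])}
```

View pics/scene0.png

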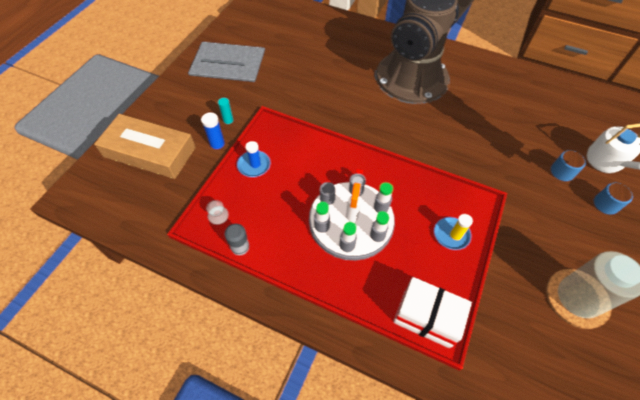

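View pics/top0.png

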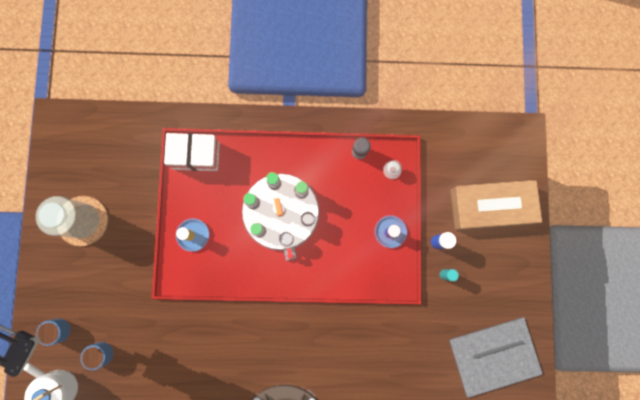

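View pics/wrist0.png

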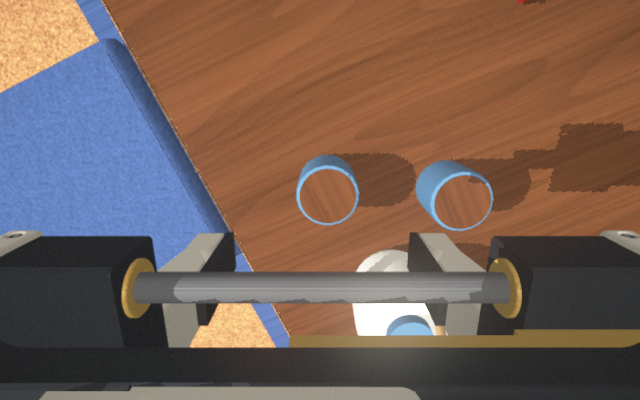

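Candidates for the blue pod in the scene view are the small blue pod in the dish (253,155), a larger blue pod on the table (212,130) and a turquoise one (225,110). The description fits the small one in the dish, which is at (393,232) in the top view. I'll check it in a crop and measure.

```bash
cat > h.py <<'E'
from plant import *
import numpy as np, cv2
def P(s):
    R=cv2.Rodrigues(np.array(s["rvec"]))[0]; return R,np.array(s["tvec"]),np.array([[s["fx"],0,s["cx"]],[0,s["fy"],s["cy"]],[0,0,1]])
def ray(s,p):
    R,t,K=P(s); d=R.T@np.linalg.inv(K)@np.array([p[0],p[1],1]); return -R.T@t,d
def atz(s,p,z):
    c,d=ray(s,p); return c+d*(z-c[2])/d[2]
def proj(s,X):
    R,t,K=P(s); q=K@(R@np.array(X)+t); return q[:2]/q[2]
def tri(s1,p1,s2,p2):
    R,t,K=P(s1);A=K@np.c_[R,t];R,t,K=P(s2);B=K@np.c_[R,t]
    X=cv2.triangulatePoints(A,B,np.array(p1,float),np.array(p2,float)); return (X[:3]/X[3]).ravel()
E
python3 - <<'E'
from h import *
S={n:snapshot(n) for n in("scene","top")}
for t in "blue_pod_mid blue_pod_foot hub pocket next_pocket knob pointer yellow_pod_mid dish_a case crusher stopper pocket_rim_side".split():
    r={n:landmark_of(t,n) for n in S}
    for n in S: print(t,n,[(np.round(d["position"],1).tolist(),round(d["score"],2)) for d in r[n][:4]])
    if r["scene"] and r["top"]: print("   ",tri(S["scene"],r["scene"][0]["position"],S["top"],r["top"][0]["position"]).round(4))
a=cv2.resize(S["scene"]["image"][90:210,180:300],(480,480),interpolation=cv2.INTER_CUBIC)
cv2.imwrite("pics/crop1.png",a[:,:,::-1])
a=cv2.resize(S["top"]["image"][160:280,220:340],(580,580),interpolation=cv2.INTER_CUBIC)
cv2.imwrite("pics/crop2.png",a[:,:,::-1])
E
```

```text
blue_pod_mid scene [([227.4, 109.0], 0.76), ([252.8, 153.8], 0.68), ([216.5, 128.7], 0.56)]
blue_pod_mid top [([443.7, 240.7], 0.55), ([192.8, 234.4], 0.55), ([389.1, 233.6], 0.5), ([445.0, 272.8], 0.5)]
    [ 0.5039 -0.3869  0.1512]
blue_pod_foot scene [([218.2, 144.4], 0.76), ([251.9, 158.2], 0.63), ([258.6, 165.9], 0.53), ([225.5, 120.1], 0.49)]
blue_pod_foot top [([442.3, 275.0], 0.67), ([440.5, 240.2], 0.64)]
    [ 0.4257 -0.4839 -0.1345]
hub scene [([349.0, 216.0], 0.9)]
hub top [([280.6, 210.4], 0.94)]
    [0.5907 0.0229 0.0331]
pocket scene [([356.1, 176.7], 0.6), ([256.1, 165.3], 0.53)]
pocket top [([289.0, 237.7], 0.57), ([387.1, 233.3], 0.36), ([389.7, 229.2], 0.17)]
    [ 0.5116 -0.0012  0.0884]
next_pocket scene [([327.2, 190.6], 0.95)]
next_pocket top [([307.6, 216.5], 0.68)]
    [ 0.5709 -0.0506  0.0748]
knob scene [([355.9, 195.4], 0.74), ([240.8, 246.6], 0.7)]
knob top [([276.7, 207.5], 0.65)]
    [0.5875 0.0291 0.1299]
pointer scene [([359.0, 170.6], 0.85), ([257.7, 168.1], 0.55), ([255.1, 168.1], 0.4)]
pointer top [([292.6, 255.9], 0.62)]
    [ 0.4641 -0.0101  0.0495]
yellow_pod_mid scene [([457.5, 229.5], 0.8)]
yellow_pod_mid top [([184.6, 235.3], 0.74), ([279.0, 212.6], 0.58), ([276.9, 208.0], 0.19)]
    [0.5151 0.2811 0.0381]
dish_a scene [([450.1, 239.9], 0.67), ([253.3, 165.1], 0.61)]
dish_a top [([189.5, 231.9], 0.9), ([390.0, 228.8], 0.61)]
    [ 0.527   0.2772 -0.001 ]
case scene [([427.4, 318.0], 0.78)]
case top [([194.0, 155.6], 0.83)]
    [0.7444 0.2773 0.0078]
crusher scene [([240.7, 244.8], 0.74), ([354.6, 193.6], 0.34)]
crusher top [([356.8, 150.3], 0.66), ([391.5, 230.9], 0.64)]
    [ 0.77   -0.1876  0.0217]
stopper scene [([219.7, 215.0], 0.91)]
stopper top [([394.1, 170.2], 0.67)]
    [ 0.7161 -0.2938  0.0033]
pocket_rim_side scene [([357.7, 174.8], 0.84)]
pocket_rim_side top [([283.5, 250.3], 0.77)]
    [0.481  0.0062 0.0597]
```

View pics/crop1.png

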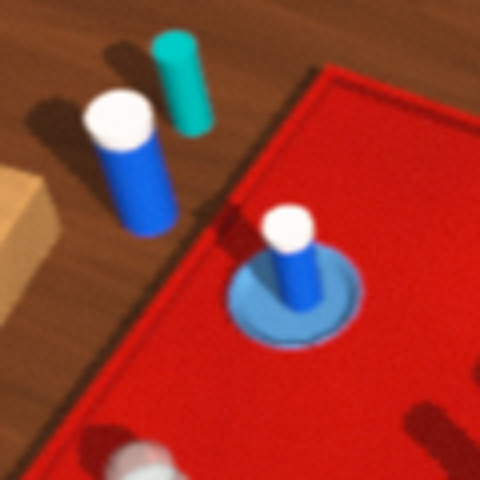

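View pics/crop2.png

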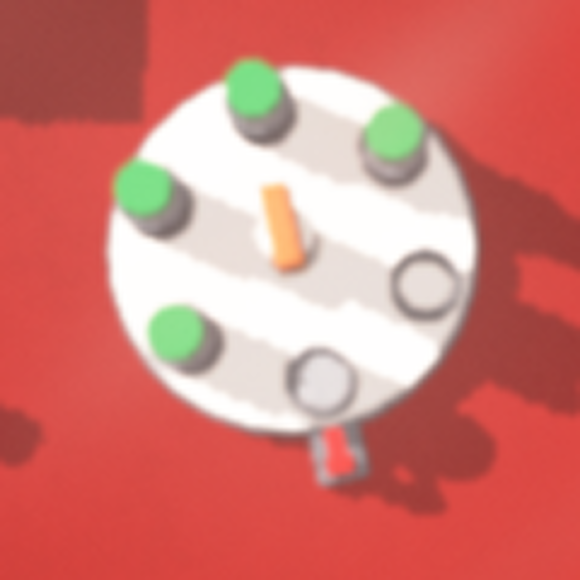

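The crop confirms it: the small blue pod with the white cap stands in the dish, and the larger blue one and the turquoise one stand on bare wood. Next I'll refine the measurements.

```bash
python3 - <<'E'
from h import *
S={n:snapshot(n) for n in("scene","top")}
def caps(im,box):
    x0,y0,x1,y1=box; c=im[y0:y1,x0:x1]; m=(c.min(2)>170).astype(np.uint8)
    n,l,st,ce=cv2.connectedComponentsWithStats(m); i=1+np.argmax(st[1:,4]); return ce[i]+[x0,y0],st[i,4]
a,na=caps(S["scene"]["image"],(243,138,263,160)); b,nb=caps(S["top"]["image"],(380,220,408,246))
print(a,na,b,nb,tri(S["scene"],a,S["top"],b), atz(S["top"],b,.091),atz(S["scene"],a,.085))
for p in((286.8,238.8),(308.1,219.0)): print(atz(S["top"],p,.08))
for t,n in(("dish","top"),("blue_pod","top"),("yellow_pod_mid","top"),("hub","top")):
    pass
for n in S:
  for d in trace("dish_a",n)[:3]:
    ys,xs=np.nonzero(d["mask"]); print(n,d["bbox"],atz(S[n],(xs.mean(),ys.mean()),.01))
  for d in trace("hub",n)[:2]:
    ys,xs=np.nonzero(d["mask"]); print(n,d["bbox"],d["mask"].sum())
print(get_obs()["clock"])
E
```

```text
[251.64545455 146.79090909] 110 [393.79562044 230.16788321] 137 [ 0.538413   -0.28211672  0.08756579] [ 0.53865593 -0.28250103  0.091     ] [ 0.53622727 -0.28191981  0.085     ]
[0.50959496 0.00261713 0.08      ]
[ 0.56400575 -0.05289832  0.08      ]
scene [352.9, 214.3, 88.9, 91.2] [0.5805934  0.02797397 0.01      ]
scene [451.1, 234.6, 36.0, 23.1] [0.51948717 0.26892184 0.01      ]
scene [253.8, 165.2, 31.7, 26.5] [ 0.54229547 -0.2831715   0.01      ]
scene [351.8, 214.6, 84.9, 80.1] 5123
top [190.9, 234.6, 36.6, 33.1] [0.5174295  0.26404705 0.01      ]
top [393.1, 169.4, 12.7, 20.8] [ 0.7187712  -0.29348225  0.01      ]
top [282.3, 212.8, 74.8, 72.8] 4427
1.85
```

```bash
cat >> h.py <<'E'
from scipy.spatial.transform import Rotation as Ro
def delta(target,yaw=None,obs=None):
    o=obs or get_obs(); R=Ro.from_euler("xyz",o["orientation"],degrees=True)
    d=R.inv().apply(np.array(target)-o["tool_pos"])*1000
    r=None
    if yaw is not None:
        r=(R.inv()*Ro.from_euler("xyz",[180,0,yaw],degrees=True)).as_rotvec(degrees=True)
    return d.round(1),None if r is None else r.round(1)
E
python3 - <<'E'
from h import *
s=snapshot("wrist");R,t,K=P(s);c=-R.T@t;o=get_obs()
Rt=Ro.from_euler("xyz",o["orientation"],degrees=True)
print("cam in tool",Rt.inv().apply(c-o["tool_pos"]),"axis",Rt.inv().apply(R.T@[0,0,1]),"camx",Rt.inv().apply(R.T@[1,0,0]))
S={n:snapshot(n) for n in("scene","top")}
print("big",tri(S["scene"],(180+120/4,90+118/4),S["top"],(447.5,240.5)),"turq",tri(S["scene"],(180+174/4,90+45/4),S["top"],(453,275)))
p=np.array([.5096,.0026]);n=np.array([.564,-.0529])
print("d",np.linalg.norm(p-n)); m=(p+n)/2; v=(n-p)/np.linalg.norm(n-p); print("hub",m+.0693*np.array([-v[1],v[0]]))
print(delta([.5385,-.282,.24],-90,o),delta([.5385,-.12,.25],-90,o))
E
```

```text
cam in tool [ 0.07610617  0.00053746 -0.15888016] axis [-2.84258517e-01  7.62694880e-05  9.58747667e-01] camx [4.13375689e-04 9.99999914e-01 4.30103565e-05]
big [ 0.51326037 -0.42295304  0.10082707] turq [ 0.4224752  -0.44281308  0.07802277]
d 0.07771492778096102
hub [0.58629049 0.0233596 ]
(array([606.5, 714.8, -13.4]), array([-0. , -0. , 66.1])) (array([540.9, 566.7, -23.4]), array([-0. , -0. , 66.1]))
```

```bash
python3 - <<'E'
from h import *
print(delta([.53,.02,.26],-90))
E
python3 -m inch '[{"dx":60,"dy":55,"dz":-4,"az":8},{"dx":119,"dy":110,"dz":-8,"az":16},{"dx":178,"dy":165,"dz":-13,"az":25},{"dx":237,"dy":220,"dz":-17,"az":33},{"dx":297,"dy":275,"dz":-21,"az":41},{"dx":356,"dy":329,"dz":-26,"az":50},{"dx":415,"dy":384,"dz":-30,"az":58},{"dx":475,"dy":440,"dz":-34,"az":66}]'
python3 - <<'E'
from h import *
o=get_obs();print(o["tool_pos"],o["orientation"],o["joint_pos"],o["clock"],o["qvel"].round(1))
E
```

```text
(array([476.5, 442.1, -33.4]), array([ 0. , -0. , 66.1]))
[0.27327746 0.61717408 0.22656804] [ 1.79999884e+02 -2.51279265e-05 -2.38823840e+01] [ 8.26254850e+01  2.05452473e+01  6.81204460e-01 -9.53452908e-06
 -7.01360759e+01 -1.65078657e+01] 2.0 [ 0.1  0.1  0.1  0.1  0.  -0. ]$[0]: bad value
```

```bash

python3 -m inch '[{"ax":0,"ay":0,"az":8,"dx":45,"dy":41,"dz":-4,"fingers":87},{"ax":0,"ay":0,"az":16,"dx":85,"dy":78,"dz":-8,"fingers":87},{"ax":0,"ay":0,"az":25,"dx":125,"dy":116,"dz":-13,"fingers":87},{"ax":0,"ay":0,"az":33,"dx":165,"dy":153,"dz":-17,"fingers":87},{"ax":0,"ay":0,"az":41,"dx":205,"dy":190,"dz":-21,"fingers":87},{"ax":0,"ay":0,"az":50,"dx":245,"dy":227,"dz":-26,"fingers":87},{"ax":0,"ay":0,"az":58,"dx":285,"dy":264,"dz":-30,"fingers":87},{"ax":0,"ay":0,"az":66,"dx":325,"dy":301,"dz":-33,"fingers":87}]'
python3 - <<'E'
from h import *
o=get_obs();print(o["tool_pos"],o["orientation"],o["joint_pos"],o["clock"],o["qvel"].round(1))
print(delta([.53,.02,.26],-90))
E
```

```text
clock: 3.0
tool_pos: [0.4491, 0.2088, 0.2602]
orientation: [-180.0, 0.0, -90.1]
force: [0.8, -0.2, -0.4]
opening: 0.0873
[0.44905968 0.20879318 0.26017019] [-1.79951427e+02  4.32668597e-02 -9.01222607e+01] [ 4.77286040e+01  2.06531135e+00 -1.83641776e+01  7.44882882e-03
 -6.95058375e+01 -4.78534870e+01] 3.0 [-48.4  -4.   -1.4  -0.   -2.8 -15.4]
(array([ 1.886e+02, -8.130e+01,  1.000e-01]), array([-0. ,  0. , -0.1]))
```

```bash

python3 -m inch '[{"ax":0,"ay":0,"az":0,"dx":54,"dy":-23,"dz":0,"fingers":87},{"ax":0,"ay":0,"az":0,"dx":104,"dy":-45,"dz":0,"fingers":87},{"ax":0,"ay":0,"az":0,"dx":150,"dy":-65,"dz":0,"fingers":87},{"ax":0,"ay":0,"az":0,"dx":189,"dy":-81,"dz":0,"fingers":87},{"ax":0,"ay":0,"az":0,"dx":189,"dy":-81,"dz":0,"fingers":87}]'
python3 - <<'E'
from h import *
s=snapshot("wrist"); cv2.imwrite("pics/w1.png",s["image"][:,:,::-1])
o=get_obs();print(o["tool_pos"],o["clock"],o["qvel"].round(1),s["rvec"],s["tvec"])
for t in "pocket next_pocket knob hub pointer".split():
    print(t,[(np.round(d["position"],1),round(d["score"],2)) for d in landmark_of(t,"wrist")[:2]])
for z,p in(("pocket",[.5096,.0026,.08]),("next",[.564,-.0529,.08])): print(z,proj(s,p))
E
```

```text
clock: 3.62
tool_pos: [0.5305, 0.0192, 0.2594]
orientation: [180.0, -0.0, -90.1]
force: [0.2, 0.7, -0.2]
opening: 0.0873
[0.53016475 0.02029738 0.25939969] 3.675 [ 2.2 -0.5 -0.5 -0.2  0.1 -0.7] [1.85023850e-03 3.10872819e+00 4.50263624e-01] [ 0.52942813 -0.0639253   0.41760566]
pocket [(array([339. , 157.5]), 0.73), (array([331.4, 330. ]), 0.17)]
next_pocket [(array([283.8,  96.7]), 0.71)]
knob [(array([254.3, 193.9]), 0.74)]
hub [(array([271.1, 164.6]), 0.68)]
pointer []
pocket [341.12809831 154.61673466]
next [284.8699339   96.92190181]
```

View pics/w1.png

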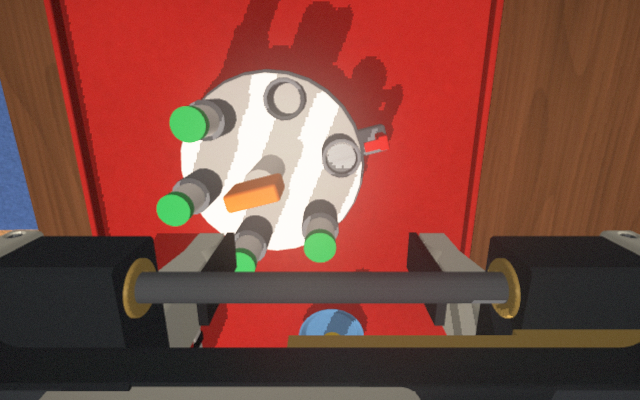

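The wrist picture shows the pocket at the pointer at about (341,155), the next pocket at (286,98) and the knob top at (253,192). I'll refine these.

```bash
python3 - <<'E'
from h import *
s=snapshot("wrist"); im=s["image"]
np.savez("w1.npz",**s)
a=im[70:220,210:370].copy()
a=cv2.resize(a,(800,750)[:2],interpolation=cv2.INTER_CUBIC)[:600]
cv2.imwrite("pics/w1c.png",a[:,:,::-1])
hsv=cv2.cvtColor(im,cv2.COLOR_RGB2HSV)
# knob top: orange brightest
m=((hsv[...,0]<20)&(hsv[...,0]>7)&(hsv[...,1]>120)&(hsv[...,2]>190)).astype(np.uint8); m[:150]=0;m[230:]=0;m[:,:210]=0;m[:,310:]=0
c=max(cv2.findContours(m,0,2)[0],key=cv2.contourArea); r=cv2.minAreaRect(c); b=cv2.boxPoints(r)
print("knob top box",r)
W=np.array([atz(s,p,.152)[:2] for p in b]); print(W,W.mean(0),np.linalg.norm(W-np.roll(W,1,0),axis=1))
E=W[1]-W[0] if np.linalg.norm(W[1]-W[0])>np.linalg.norm(W[2]-W[1]) else W[2]-W[1]
print("long axis angle",np.degrees(np.arctan2(E[1],E[0]))%180)
E
```

```text
knob top box ((250.20590209960938, 193.82351684570312), (18.190170288085938, 54.327980041503906), 75.96376037597656)
[[0.60967609 0.02369783]
 [0.56651134 0.01251282]
 [0.56343599 0.02731377]
 [0.6072346  0.03884384]] [0.58671451 0.02559206] [0.01534153 0.04459035 0.01511708 0.04529084]
long axis angle 14.527179433729259
```

View pics/w1c.png

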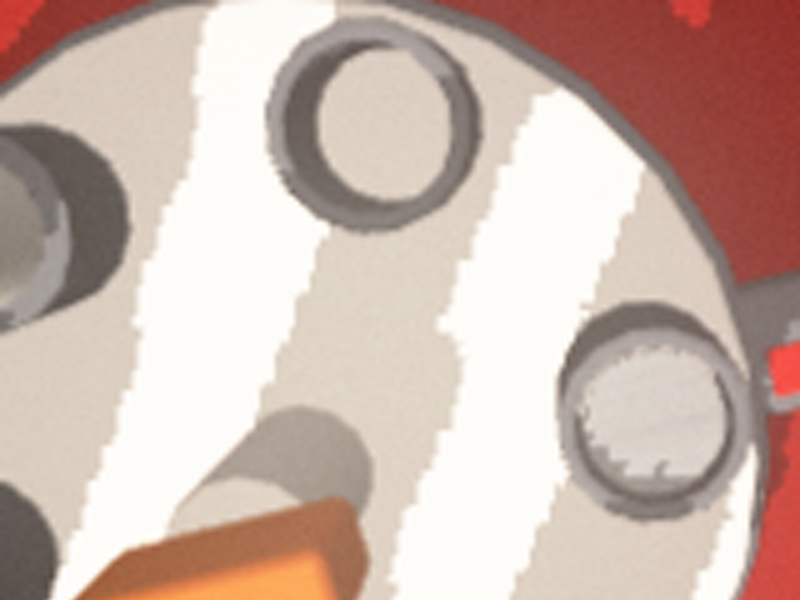

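```bash
python3 - <<'E'
from h import *
s=dict(np.load("w1.npz"))
p=atz(s,(340.8,153.2),.08)[:2];n=atz(s,(285.,94.6),.08)[:2]
print(p,n,np.linalg.norm(p-n)); m=(p+n)/2; v=(n-p)/np.linalg.norm(n-p); h=m+.0693*np.array([-v[1],v[0]]);print("hub",h)
h2=np.array([.5867,.0256]); a=np.radians(14.5); print("knob-based pocket",h2-.08*np.array([np.cos(a),np.sin(a)]))
# projected circles check
im=s["image"][:,:,::-1].copy()
im=cv2.resize(im[60:220,200:400],(800,640),interpolation=cv2.INTER_CUBIC)
def ring(c,z,r,col):
    q=np.array([(proj(s,[c[0]+r*np.cos(t),c[1]+r*np.sin(t),z])-[200,60]+.5)*4 for t in np.linspace(0,2*np.pi,60)]); cv2.polylines(im,[q.astype(int)],1,col,1)
for c,col in((p,(0,0,255)),(h2-.08*np.array([np.cos(a),np.sin(a)]),(255,0,0))):
    ring(c,.08,.02,col); ring(c,.08,.016,col)
ring(h2,.028+.0,.104,(0,255,0)); ring(n,.08,.02,(0,0,255))
cv2.imwrite("pics/ov.png",im[:600])
E
```

```text
[0.50939903 0.00447582] [ 0.56359586 -0.05151303] 0.07792334335603068
hub [0.58629032 0.02468056]
knob-based pocket [0.50924819 0.0055696 ]
```

View pics/ov.png

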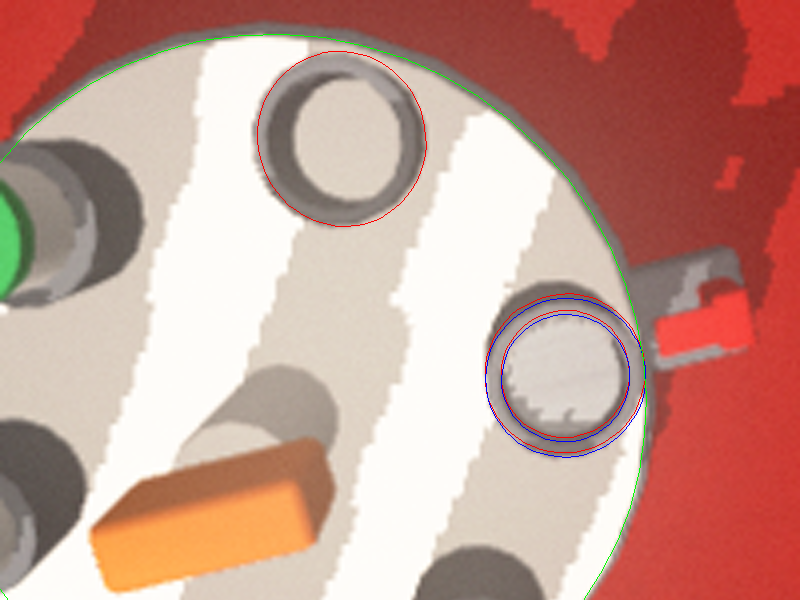

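```bash

python3 -m inch '[{"ax":0,"ay":0,"az":0,"dx":50,"dy":-1,"dz":0,"fingers":87},{"ax":0,"ay":0,"az":0,"dx":105,"dy":-3,"dz":0,"fingers":87},{"ax":0,"ay":0,"az":0,"dx":160,"dy":-4,"dz":0,"fingers":87},{"ax":0,"ay":0,"az":0,"dx":215,"dy":-6,"dz":10,"fingers":87},{"ax":0,"ay":0,"az":0,"dx":265,"dy":-8,"dz":20,"fingers":87},{"ax":0,"ay":0,"az":0,"dx":302,"dy":-8,"dz":40,"fingers":87},{"ax":0,"ay":0,"az":0,"dx":302,"dy":-8,"dz":60,"fingers":87},{"ax":0,"ay":0,"az":0,"dx":302,"dy":-8,"dz":60,"fingers":87}]'
python3 - <<'E'
from h import *
s=snapshot("wrist"); cv2.imwrite("pics/w2.png",s["image"][:,:,::-1])
o=get_obs();print(o["tool_pos"],o["clock"],o["joint_pos"].round(1))
c,n=None,None
im=s["image"];m=(im.min(2)>180).astype(np.uint8)
k,l,st,ce=cv2.connectedComponentsWithStats(m)
for i in range(1,k):
    if st[i,4]>150: print(st[i],ce[i],atz(s,ce[i],.091))
print(proj(s,[.5385,-.282,.091]),delta([.5385,-.282,.057],-90))
E
```

```text
clock: 4.97
tool_pos: [0.5377, -0.28, 0.1979]
orientation: [179.8, 0.1, -89.9]
force: [-0.0, -0.2, 0.1]
opening: 0.087
[ 0.53853466 -0.27994686  0.19937794] 5.025 [ -9.   15.3 -10.5   0.  -64.3   9.2]
[330   0  58  25 986] [357.74137931   9.53042596] [ 0.51118886 -0.4117972   0.091     ]
[120 146  44  37 669] [136.8490284  168.17189836] [ 0.68237487 -0.29824983  0.091     ]
[105 162  22  26 200] [114.505 177.225] [ 0.70127065 -0.29084474  0.091     ]
[ 303  170   39   38 1153] [322.14570685 187.95056375] [ 0.53565508 -0.28219552  0.091     ]
[318.61866962 188.17899524] (array([ 2.100e+00, -1.000e-01,  1.424e+02]), array([0.1, 0. , 0.2]))
```

View pics/w2.png

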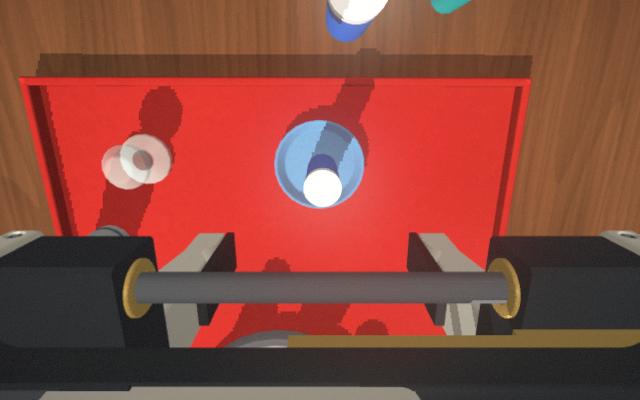

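The white cap sits at (322,188), which puts the pod at (0.537,-0.282), matching the earlier fix. I'll descend.

```bash

python3 -m inch '[{"ax":0,"ay":0,"az":0,"dx":2,"dy":1,"dz":40,"fingers":87},{"ax":0,"ay":0,"az":0,"dx":2,"dy":1,"dz":85,"fingers":87},{"ax":0,"ay":0,"az":0,"dx":2,"dy":1,"dz":120,"fingers":87},{"ax":0,"ay":0,"az":0,"dx":2,"dy":1,"dz":142,"fingers":87},{"ax":0,"ay":0,"az":0,"dx":2,"dy":1,"dz":142,"fingers":70},{"ax":0,"ay":0,"az":0,"dx":2,"dy":1,"dz":142,"fingers":45},{"ax":0,"ay":0,"az":0,"dx":2,"dy":1,"dz":142,"fingers":24},{"ax":0,"ay":0,"az":0,"dx":2,"dy":1,"dz":142,"fingers":24}]'
python3 -m inch '[{"ax":0,"ay":0,"az":0,"dx":0,"dy":0,"dz":0,"fingers":24},{"ax":0,"ay":0,"az":0,"dx":0,"dy":0,"dz":0,"fingers":24}]'
python3 - <<'E'
from h import *
o=get_obs();print(o["tool_pos"],o["clock"],o["force"].round(2),o["opening"])
E
```

```text
clock: 6.02
tool_pos: [0.5382, -0.2825, 0.0587]
orientation: [-179.9, -0.0, -89.9]
force: [-0.1, -0.6, 0.2]
opening: 0.0525
clock: 6.28
tool_pos: [0.5377, -0.2825, 0.0577]
orientation: [-180.0, -0.0, -89.9]
force: [0.1, -0.2, -0.6]
opening: 0.0326
[ 0.53765351 -0.28248894  0.05773846] 6.275 [ 0.09 -0.16 -0.57] 0.03255449182247168
```

```bash

python3 -m inch '[{"ax":0,"ay":0,"az":0,"dx":0,"dy":0,"dz":0,"fingers":20},{"ax":0,"ay":0,"az":0,"dx":0,"dy":0,"dz":0,"fingers":20},{"ax":0,"ay":0,"az":0,"dx":0,"dy":0,"dz":-20,"fingers":20},{"ax":0,"ay":0,"az":0,"dx":0,"dy":0,"dz":-55,"fingers":20},{"ax":0,"ay":0,"az":0,"dx":0,"dy":0,"dz":-100,"fingers":20},{"ax":0,"ay":0,"az":0,"dx":0,"dy":0,"dz":-130,"fingers":20},{"ax":0,"ay":0,"az":0,"dx":0,"dy":0,"dz":-130,"fingers":20}]'
python3 - <<'E'
from h import *
s=snapshot("wrist"); cv2.imwrite("pics/w3.png",s["image"][:,:,::-1])
o=get_obs();print(o["tool_pos"],o["clock"],o["force"].round(2),o["opening"])
print(delta([.5093,.005,.19],-165.4))
E
```

```text
clock: 7.15
tool_pos: [0.539, -0.2828, 0.1904]
orientation: [-179.7, -0.1, -89.9]
force: [0.1, -0.3, -1.3]
opening: 0.0296
[ 0.53801319 -0.28242997  0.18850132] 7.2 [-0.57  0.1  -0.72] 0.02925583755640017
(array([-287.5,   28.1,   -1.6]), array([-0.1,  0.1, 75.5]))
```

View pics/w3.png

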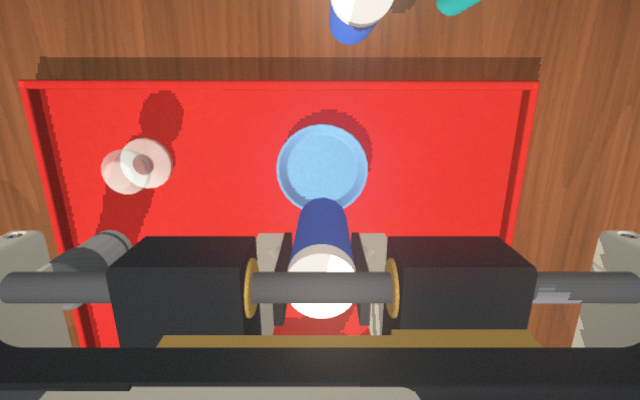

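The pod is held, with opening 29.3 mm and the dish left empty. Next I'll carry it over the pocket while turning the jaws tangential.

```bash

python3 -m inch '[{"ax":0,"ay":0,"az":9,"dx":-30,"dy":3,"dz":-4,"fingers":20},{"ax":0,"ay":0,"az":19,"dx":-70,"dy":7,"dz":-10,"fingers":20},{"ax":0,"ay":0,"az":29,"dx":-112,"dy":11,"dz":-10,"fingers":20},{"ax":0,"ay":0,"az":39,"dx":-155,"dy":15,"dz":-10,"fingers":20},{"ax":0,"ay":0,"az":49,"dx":-198,"dy":19,"dz":-10,"fingers":20},{"ax":0,"ay":0,"az":59,"dx":-238,"dy":23,"dz":-10,"fingers":20},{"ax":0,"ay":0,"az":68,"dx":-268,"dy":26,"dz":-10,"fingers":20},{"ax":0,"ay":0,"az":75.5,"dx":-287.5,"dy":28,"dz":-10,"fingers":20}]'
python3 -m inch '[{"ax":0,"ay":0,"az":0,"dx":0,"dy":0,"dz":0,"fingers":20},{"ax":0,"ay":0,"az":0,"dx":0,"dy":0,"dz":0,"fingers":20}]'
python3 - <<'E'
from h import *
s=snapshot("wrist"); cv2.imwrite("pics/w4.png",s["image"][:,:,::-1])
t=snapshot("scene"); a=cv2.resize(t["image"][100:260,260:440],(720,640),interpolation=cv2.INTER_CUBIC)[:600]; cv2.imwrite("pics/s4.png",a[:,:,::-1])
o=get_obs();print(o["tool_pos"],o["orientation"],o["clock"],o["force"].round(2),o["opening"],o["joint_pos"].round(1))
print(delta([.5093,.005,.14],-165.4))
E
```

```text
clock: 8.2
tool_pos: [0.508, 0.0062, 0.1963]
orientation: [180.0, -0.1, -165.6]
force: [0.2, -0.7, -0.3]
opening: 0.0293
clock: 8.45
tool_pos: [0.5086, 0.0047, 0.1968]
orientation: [-180.0, -0.1, -165.3]
force: [-0.3, -0.0, -0.8]
opening: 0.0295
[0.50885022 0.00434558 0.1971176 ] [-1.79992813e+02 -4.96985286e-02 -1.65343710e+02] 8.55 [-0.47  0.17 -0.25] 0.029393165691615684 [ 22.6   6.2 -22.4   0.  -61.5 -98. ]
(array([-0.7,  0.5, 57.1]), array([-0. , -0. ,  0.1]))
```

View pics/w4.png

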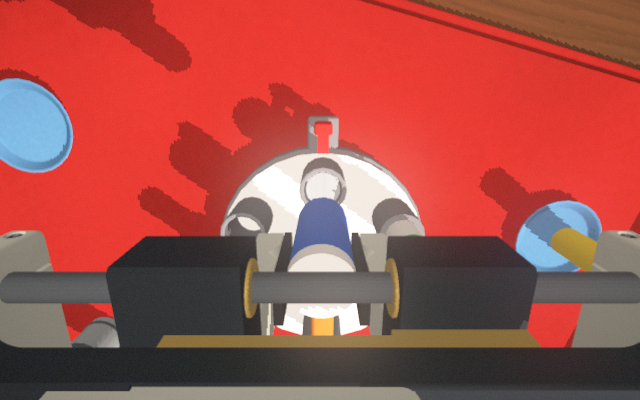

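View pics/s4.png

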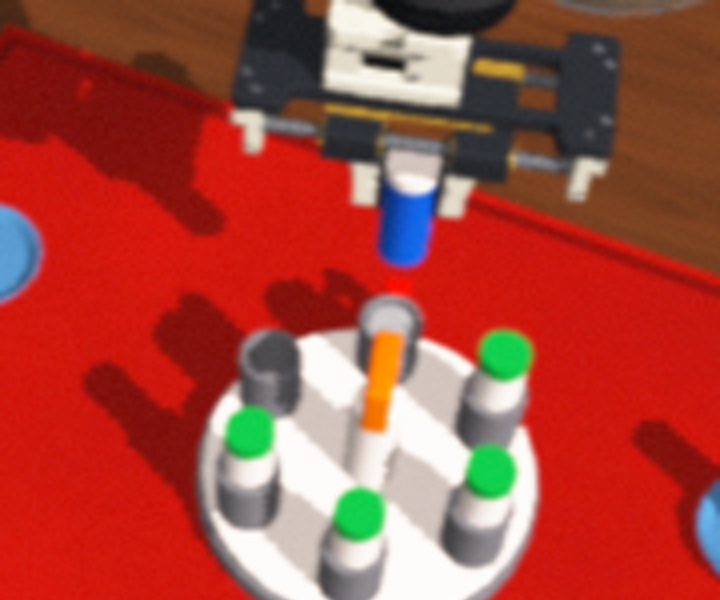

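```bash

python3 -m inch '[{"ax":0,"ay":0,"az":0,"dx":-0.5,"dy":0.3,"dz":20,"fingers":20},{"ax":0,"ay":0,"az":0,"dx":-0.5,"dy":0.3,"dz":45,"fingers":20},{"ax":0,"ay":0,"az":0,"dx":-0.5,"dy":0.3,"dz":60,"fingers":20},{"ax":0,"ay":0,"az":0,"dx":-0.5,"dy":0.3,"dz":62,"fingers":20},{"ax":0,"ay":0,"az":0,"dx":-0.5,"dy":0.3,"dz":62,"fingers":20}]'
cat > ov.py <<'E'
from h import *
import sys
def overlay(name,cam,box,k,rings):
    s=snapshot(cam); x0,y0,x1,y1=box
    im=cv2.resize(s["image"][y0:y1,x0:x1],None,fx=k,fy=k,interpolation=cv2.INTER_CUBIC)[:,:,::-1].copy()
    raw=im.copy()
    for c,z,r,col in rings:
        q=np.array([(proj(s,[c[0]+r*np.cos(t),c[1]+r*np.sin(t),z])-[x0,y0]+.5)*k for t in np.linspace(0,2*np.pi,60)]); cv2.polylines(im,[q.astype(int)],1,col,1)
    cv2.imwrite(name,np.hstack([raw,im])[:600,:800])
E
python3 - <<'E'
from ov import *
o=get_obs();print(o["tool_pos"],o["clock"],o["force"].round(2)); t=o["tool_pos"]
f=t[2]-.046
overlay("pics/w5.png","wrist",(280,130,360,250),5,[([.5093,.005],.08,.02,(0,255,0)),([.5093,.005],.08,.016,(0,255,0)),(t[:2],f,.012,(0,255,255)),(t[:2],f+.08,.015,(0,255,255))])
E
```

```text
clock: 9.18
tool_pos: [0.5099, 0.0053, 0.136]
orientation: [-180.0, 0.0, -165.4]
force: [0.9, -0.0, -1.3]
opening: 0.0289
[0.5098604  0.00527818 0.13604077] 9.175 [ 0.89 -0.01 -1.33]
```

View pics/w5.png

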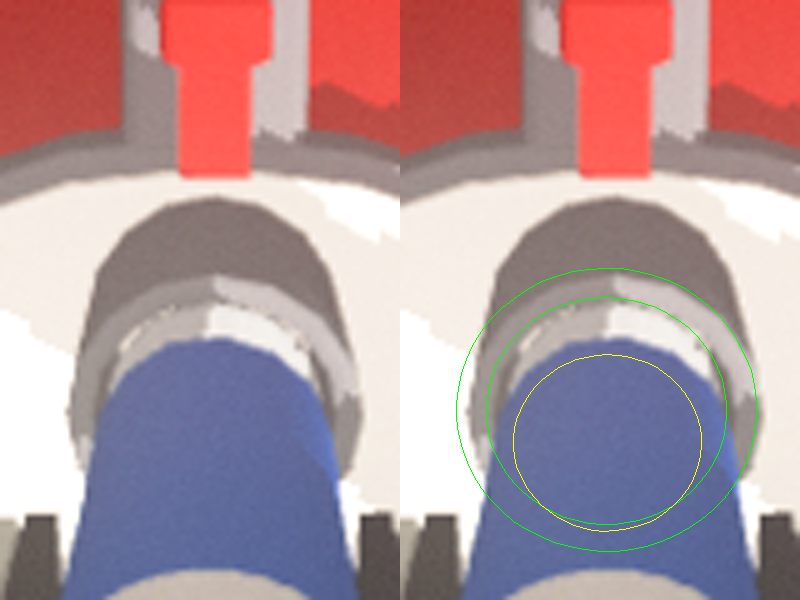

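```bash

python3 - <<'E'
from ov import *
o=get_obs();print(o["tool_pos"],o["clock"],o["force"].round(2)); t=o["tool_pos"]
f=t[2]-.046
R=Ro.from_euler("z",-165.4,degrees=True)
x=R.apply([1,0,0])[:2]; y=R.apply([0,-1,0])[:2]
c=np.array([.5093,.005])-.0012*x+0.0012*y
print(x,y,c)
overlay("pics/w6.png","wrist",(280,130,360,250),5,[(c,.08,.02,(0,255,0)),(c,.08,.016,(0,255,0)),(t[:2]+.0009*y,f+.003,.015,(0,255,255)),(t[:2]+.0009*y,f,.012,(0,255,255)),(t[:2]+.0009*y,f+.08,.015,(0,255,255))])
E
```

```text
[0.5100045  0.00544008 0.13630264] 9.225 [-0.43  0.24 -0.14]
[-0.96770917 -0.25206936] [-0.25206936  0.96770917] [0.51015877 0.00646373]
```

View pics/w6.png

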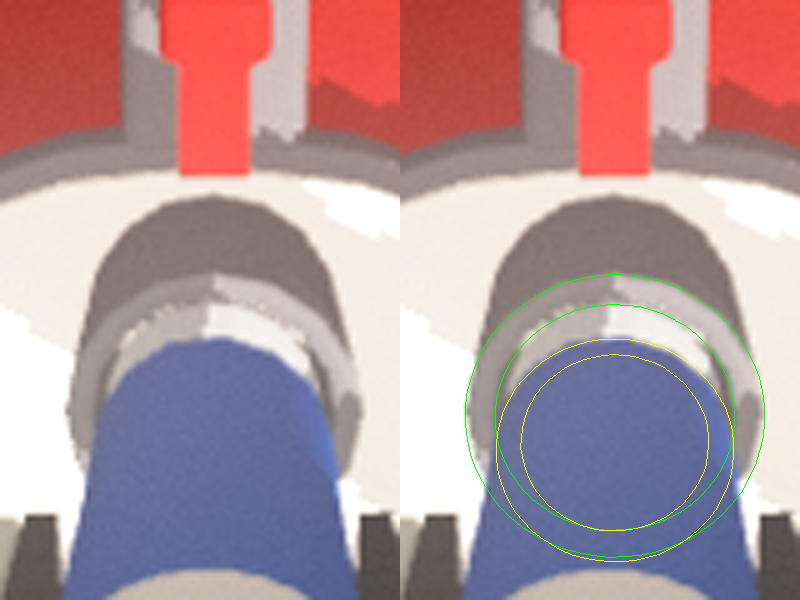

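Foot and pocket agree to about 0.5 mm. I'll go down in stages and watch the force.

```bash

python3 -m inch '[{"ax":0,"ay":0,"az":0,"dx":-0.4,"dy":0,"dz":4,"fingers":20},{"ax":0,"ay":0,"az":0,"dx":-0.4,"dy":0,"dz":8,"fingers":20},{"ax":0,"ay":0,"az":0,"dx":-0.4,"dy":0,"dz":11,"fingers":20},{"ax":0,"ay":0,"az":0,"dx":-0.4,"dy":0,"dz":13,"fingers":20},{"ax":0,"ay":0,"az":0,"dx":-0.4,"dy":0,"dz":13,"fingers":20}]'
python3 -m inch '[{"ax":0,"ay":0,"az":0,"dx":0,"dy":0,"dz":2,"fingers":20},{"ax":0,"ay":0,"az":0,"dx":0,"dy":0,"dz":4,"fingers":20},{"ax":0,"ay":0,"az":0,"dx":0,"dy":0,"dz":4,"fingers":20}]'
python3 - <<'E'
from ov import *
o=get_obs();print(o["tool_pos"],o["clock"],o["force"].round(2),o["moment"].round(2))
overlay("pics/w7.png","wrist",(280,130,360,250),5,[])
E
```

```text
clock: 9.9
tool_pos: [0.5098, 0.0055, 0.1224]
orientation: [-180.0, -0.0, -165.4]
force: [0.7, -0.5, -0.1]
opening: 0.029
clock: 10.28
tool_pos: [0.5099, 0.0056, 0.1185]
orientation: [-180.0, 0.0, -165.4]
force: [-0.0, 0.8, 0.5]
opening: 0.0294
[0.50990336 0.00555137 0.11851271] 10.275 [-0.04  0.76  0.55] [ 0.02 -0.19  0.02]
```

View pics/w7.png

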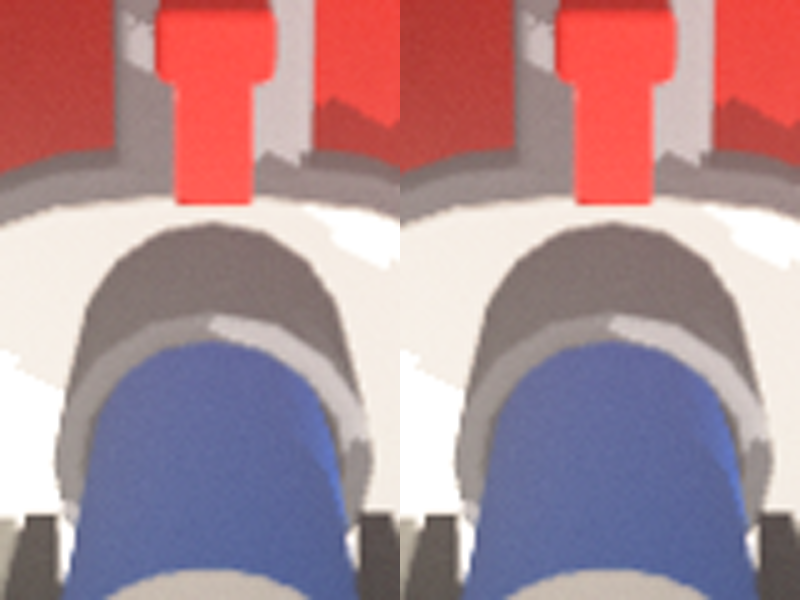

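The foot is inside the mouth. I'll keep pressing slowly.

```bash

python3 -m inch '[{"ax":0,"ay":0,"az":0,"dx":0,"dy":0,"dz":1.5,"fingers":20},{"ax":0,"ay":0,"az":0,"dx":0,"dy":0,"dz":3,"fingers":20}]'
python3 -m inch '[{"ax":0,"ay":0,"az":0,"dx":0,"dy":0,"dz":1.5,"fingers":20},{"ax":0,"ay":0,"az":0,"dx":0,"dy":0,"dz":3,"fingers":20}]'
python3 - <<'E'
from ov import *
o=get_obs();print(o["tool_pos"],o["clock"],o["force"].round(2),o["moment"].round(2))
E
```

```text
clock: 10.58
tool_pos: [0.51, 0.0056, 0.1156]
orientation: [-180.0, 0.0, -165.4]
force: [0.1, -0.1, 2.6]
opening: 0.0296
clock: 10.82
tool_pos: [0.5099, 0.0056, 0.1125]
orientation: [-180.0, 0.0, -165.4]
force: [-0.4, 0.1, 2.7]
opening: 0.0293
[0.50992225 0.00556616 0.11250818] 10.825 [-0.38  0.12  2.69] [ 0.09 -0.09 -0.03]
```

```bash

cat > chk.py <<'E'
from plant import *
import sys
f=get_obs(); print(f["force"].round(1),f["tool_pos"].round(4)); sys.exit(0 if f["force"][2]<5 else 1)
E
python3 -m inch '[{"ax":0,"ay":0,"az":0,"dx":0,"dy":0,"dz":1,"fingers":20},{"ax":0,"ay":0,"az":0,"dx":0,"dy":0,"dz":1.5,"fingers":20}]' && python3 chk.py && \
python3 -m inch '[{"ax":0,"ay":0,"az":0,"dx":0,"dy":0,"dz":1,"fingers":20},{"ax":0,"ay":0,"az":0,"dx":0,"dy":0,"dz":1.5,"fingers":20}]' && python3 chk.py && \
python3 -m inch '[{"ax":0,"ay":0,"az":0,"dx":0,"dy":0,"dz":1,"fingers":20},{"ax":0,"ay":0,"az":0,"dx":0,"dy":0,"dz":1.5,"fingers":20}]' && python3 chk.py
```

```text
clock: 11.08
tool_pos: [0.5099, 0.0055, 0.111]
orientation: [-180.0, 0.0, -165.4]
force: [0.2, 0.3, 2.6]
opening: 0.0294
[0.2 0.3 2.6] [0.5099 0.0055 0.111 ]
clock: 11.32
tool_pos: [0.5099, 0.0055, 0.1095]
orientation: [180.0, 0.0, -165.4]
force: [0.2, 0.7, 2.6]
opening: 0.0298
[0.2 0.7 2.6] [0.5099 0.0055 0.1095]
clock: 11.58
tool_pos: [0.5098, 0.0055, 0.108]
orientation: [180.0, 0.0, -165.4]
force: [-0.3, 0.3, 2.9]
opening: 0.0295
[-0.3  0.3  2.9] [0.5098 0.0055 0.108 ]
```

```bash

python3 -m inch '[{"ax":0,"ay":0,"az":0,"dx":0,"dy":0,"dz":1,"fingers":20},{"ax":0,"ay":0,"az":0,"dx":0,"dy":0,"dz":1.5,"fingers":20}]' && python3 chk.py && \
python3 -m inch '[{"ax":0,"ay":0,"az":0,"dx":0,"dy":0,"dz":1,"fingers":20},{"ax":0,"ay":0,"az":0,"dx":0,"dy":0,"dz":1.5,"fingers":20}]' && python3 chk.py && \
python3 -m inch '[{"ax":0,"ay":0,"az":0,"dx":0,"dy":0,"dz":1,"fingers":20},{"ax":0,"ay":0,"az":0,"dx":0,"dy":0,"dz":1.5,"fingers":20}]' && python3 chk.py && \
python3 -m inch '[{"ax":0,"ay":0,"az":0,"dx":0,"dy":0,"dz":1,"fingers":20},{"ax":0,"ay":0,"az":0,"dx":0,"dy":0,"dz":1.5,"fingers":20}]' && python3 chk.py
```

```text
clock: 11.82
tool_pos: [0.5099, 0.0055, 0.1065]
orientation: [-180.0, 0.0, -165.4]
force: [-0.0, 0.3, 2.4]
opening: 0.0295
[-0.   0.3  2.4] [0.5099 0.0055 0.1065]
clock: 12.08
tool_pos: [0.5098, 0.0056, 0.105]
orientation: [-180.0, 0.0, -165.4]
force: [0.9, 0.1, 3.2]
opening: 0.0295
[0.9 0.1 3.2] [0.5098 0.0056 0.105 ]
clock: 12.32
tool_pos: [0.5098, 0.0055, 0.1035]
orientation: [-180.0, -0.0, -165.4]
force: [0.3, 0.3, 2.4]
opening: 0.0295
[0.3 0.3 2.4] [0.5098 0.0055 0.1035]
clock: 12.58
tool_pos: [0.5098, 0.0055, 0.102]
orientation: [-180.0, 0.0, -165.4]
force: [-1.0, -0.7, 2.2]
opening: 0.0296
[-1.  -0.7  2.2] [0.5098 0.0055 0.102 ]
```

```bash

python3 -m inch '[{"ax":0,"ay":0,"az":0,"dx":0,"dy":0,"dz":1,"fingers":20},{"ax":0,"ay":0,"az":0,"dx":0,"dy":0,"dz":1.5,"fingers":20}]' && python3 chk.py && \
python3 -m inch '[{"ax":0,"ay":0,"az":0,"dx":0,"dy":0,"dz":1,"fingers":20},{"ax":0,"ay":0,"az":0,"dx":0,"dy":0,"dz":1.5,"fingers":20}]' && python3 chk.py && \
python3 -m inch '[{"ax":0,"ay":0,"az":0,"dx":0,"dy":0,"dz":1,"fingers":20},{"ax":0,"ay":0,"az":0,"dx":0,"dy":0,"dz":1.5,"fingers":20}]' && python3 chk.py && \
python3 -m inch '[{"ax":0,"ay":0,"az":0,"dx":0,"dy":0,"dz":1,"fingers":20},{"ax":0,"ay":0,"az":0,"dx":0,"dy":0,"dz":1.5,"fingers":20}]' && python3 chk.py
```

```text
clock: 12.82
tool_pos: [0.5098, 0.0055, 0.1005]
orientation: [-180.0, 0.0, -165.4]
force: [0.4, 0.0, 2.1]
opening: 0.0294
[0.4 0.  2.1] [0.5098 0.0055 0.1005]
clock: 13.08
tool_pos: [0.5098, 0.0055, 0.099]
orientation: [-180.0, -0.0, -165.4]
force: [0.2, -0.5, 1.9]
opening: 0.029
[ 0.2 -0.5  1.9] [0.5098 0.0055 0.099 ]
clock: 13.32
tool_pos: [0.51, 0.0055, 0.0978]
orientation: [-180.0, 0.0, -165.4]
force: [-1.2, 0.5, 7.5]
opening: 0.0295
[-1.2  0.5  7.5] [0.51   0.0055 0.0978]
```

```bash

python3 -m inch '[{"ax":0,"ay":0,"az":0,"dx":0,"dy":0,"dz":0.2,"fingers":20},{"ax":0,"ay":0,"az":0,"dx":0,"dy":0,"dz":0.2,"fingers":20}]' && python3 chk.py; python3 -c "
from h import *
o=get_obs(); print(delta([o['tool_pos'][0],o['tool_pos'][1],.0978],None))"
```

```text
clock: 13.58
tool_pos: [0.51, 0.0055, 0.0978]
orientation: [-180.0, 0.0, -165.4]
force: [-0.6, -0.2, 6.8]
opening: 0.0295
[-0.6 -0.2  6.8] [0.51   0.0055 0.0978]
(array([0., 0., 0.]), None)
```

```bash

python3 -m inch '[{"ax":0,"ay":0,"az":0,"dx":0,"dy":0,"dz":0.4,"fingers":20},{"ax":0,"ay":0,"az":0,"dx":0,"dy":0,"dz":0.4,"fingers":20}]' ; python3 chk.py
```

```text
clock: 13.82
tool_pos: [0.5102, 0.0054, 0.0978]
orientation: [-180.0, 0.0, -165.4]
force: [-1.7, 0.4, 10.1]
opening: 0.0292
[-1.7  0.4 10.1] [0.5102 0.0054 0.0978]
```

The floor has been felt: force climbed to 10 N with no further travel. The pod is home about 28 mm below the rim. I'll unload, release and lift.

```bash

python3 -m inch '[{"ax":0,"ay":0,"az":0,"dx":0,"dy":0,"dz":0,"fingers":20},{"ax":0,"ay":0,"az":0,"dx":0,"dy":0,"dz":0,"fingers":20},{"ax":0,"ay":0,"az":0,"dx":0,"dy":0,"dz":-0.7,"fingers":20},{"ax":0,"ay":0,"az":0,"dx":0,"dy":0,"dz":-0.7,"fingers":40},{"ax":0,"ay":0,"az":0,"dx":0,"dy":0,"dz":-0.7,"fingers":56},{"ax":0,"ay":0,"az":0,"dx":0,"dy":0,"dz":-0.7,"fingers":56},{"ax":0,"ay":0,"az":0,"dx":0,"dy":0,"dz":-0.7,"fingers":56},{"ax":0,"ay":0,"az":0,"dx":0,"dy":0,"dz":-0.7,"fingers":56}]' ; python3 chk.py
```

```text
clock: 14.82
tool_pos: [0.5098, 0.0055, 0.0976]
orientation: [180.0, -0.0, -165.4]
force: [0.2, -1.0, 0.5]
opening: 0.0553
[ 0.2 -1.   0.5] [0.5098 0.0055 0.0976]
```

```bash

python3 -m inch '[{"ax":0,"ay":0,"az":0,"dx":0,"dy":0,"dz":-8,"fingers":56},{"ax":0,"ay":0,"az":0,"dx":0,"dy":0,"dz":-25,"fingers":56},{"ax":0,"ay":0,"az":0,"dx":0,"dy":0,"dz":-55,"fingers":56},{"ax":0,"ay":0,"az":0,"dx":0,"dy":0,"dz":-95,"fingers":56},{"ax":0,"ay":0,"az":0,"dx":0,"dy":0,"dz":-125,"fingers":56},{"ax":0,"ay":0,"az":0,"dx":0,"dy":0,"dz":-125,"fingers":56}]' ; python3 chk.py
python3 - <<'E'
from h import *
s=snapshot("wrist"); cv2.imwrite("pics/w8.png",s["image"][:,:,::-1])
t=snapshot("scene"); a=cv2.resize(t["image"][140:270,290:420],(590,590),interpolation=cv2.INTER_CUBIC); cv2.imwrite("pics/s8.png",a[:,:,::-1])
print(proj(s,[.5102,.0065,.1315]),proj(s,[.5102,.0065,.08]))
E
```

```text
clock: 15.58
tool_pos: [0.5113, 0.0059, 0.2259]
orientation: [180.0, 0.3, -165.4]
force: [0.2, -0.7, -0.0]
opening: 0.0559
[ 0.2 -0.7 -0. ] [0.5113 0.0059 0.2259]
[322.20021978 194.4692607 ] [322.02501577 177.9684545 ]
```

View pics/w8.png

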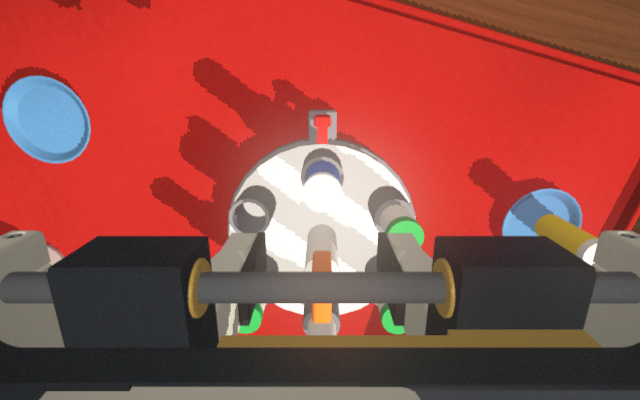

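View pics/s8.png

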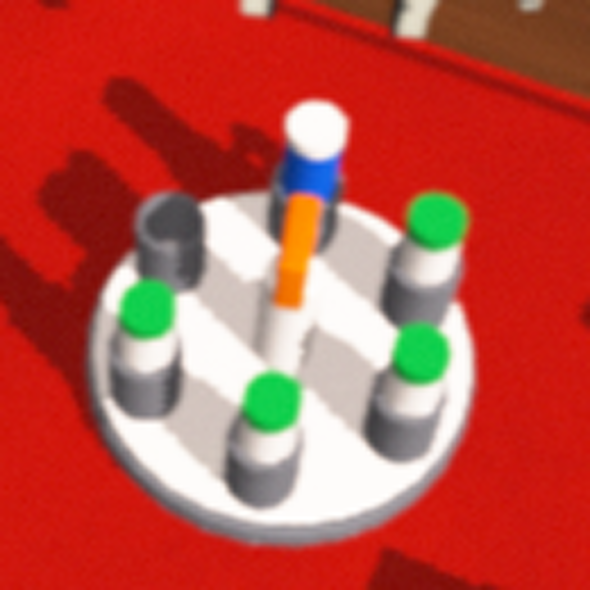

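The pod stands upright in its cup, and the wheel and the other pods look unmoved. Next is the knob.

```bash

python3 -c "
from h import *
print(delta([.587,.0262,.18],-165.4),get_obs()['joint_pos'])"
```

```text
(array([-80. ,   0.4,  43.1]), array([0., 0., 0.])) [ 2.27170821e+01  4.98999835e+00 -2.01606712e+01 -1.78529480e-02
 -6.47991227e+01 -9.80991938e+01]
```

```bash

python3 -m inch '[{"ax":0,"ay":0,"az":0,"dx":-25,"dy":0,"dz":0,"fingers":48},{"ax":0,"ay":0,"az":0,"dx":-55,"dy":0,"dz":10,"fingers":48},{"ax":0,"ay":0,"az":0,"dx":-80,"dy":0.4,"dz":30,"fingers":48},{"ax":0,"ay":0,"az":0,"dx":-80,"dy":0.4,"dz":43,"fingers":48},{"ax":0,"ay":0,"az":0,"dx":-80,"dy":0.4,"dz":43,"fingers":48}]'
python3 - <<'E'
from h import *
s=snapshot("wrist"); cv2.imwrite("pics/w9.png",s["image"][:,:,::-1])
print(delta([.587,.0262,.119],-165.4))
E
```

```text
clock: 16.3
tool_pos: [0.5856, 0.0256, 0.1776]
orientation: [-180.0, -0.2, -165.4]
force: [-0.3, 0.4, 0.6]
opening: 0.048
(array([-1.1,  0.2, 59.9]), array([-0. , -0.1,  0. ]))
```

View pics/w9.png

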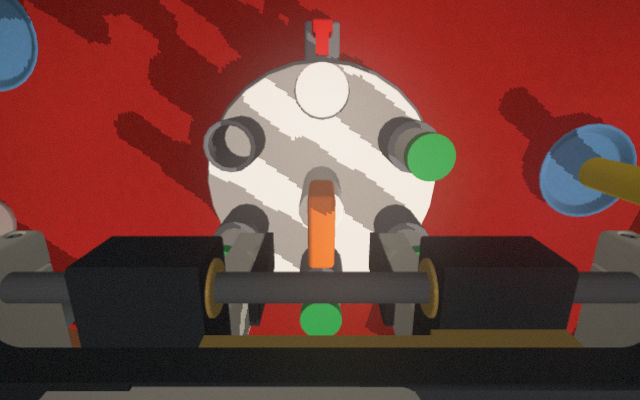

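The knob at (321,225) is centred between the jaws and lined up with them. I'll descend and grip.

```bash

python3 -m inch '[{"ax":0,"ay":0,"az":0,"dx":0,"dy":0,"dz":25,"fingers":48},{"ax":0,"ay":0,"az":0,"dx":-0.5,"dy":0,"dz":50,"fingers":48},{"ax":0,"ay":0,"az":0,"dx":-0.5,"dy":0,"dz":60,"fingers":48},{"ax":0,"ay":0,"az":0,"dx":-0.5,"dy":0,"dz":60,"fingers":30},{"ax":0,"ay":0,"az":0,"dx":-0.5,"dy":0,"dz":60,"fingers":8},{"ax":0,"ay":0,"az":0,"dx":-0.5,"dy":0,"dz":60,"fingers":8},{"ax":0,"ay":0,"az":0,"dx":-0.5,"dy":0,"dz":60,"fingers":8},{"ax":0,"ay":0,"az":0,"dx":-0.5,"dy":0,"dz":60,"fingers":8}]'
python3 -m inch '[{"ax":0,"ay":0,"az":0,"dx":0,"dy":0,"dz":0,"fingers":8},{"ax":0,"ay":0,"az":0,"dx":0,"dy":0,"dz":0,"fingers":8}]'
python3 -c "
from h import *
o=get_obs();print(o['force'],o['moment'],o['joint_pos'],delta([.587,.0262,.119],-225.4))"
```

```text
clock: 17.35
tool_pos: [0.588, 0.026, 0.1204]
orientation: [-180.0, 0.1, -165.4]
force: [-0.3, -1.8, 4.6]
opening: 0.0155
clock: 17.6
tool_pos: [0.588, 0.026, 0.1204]
orientation: [-180.0, 0.1, -165.4]
force: [-0.1, -2.9, 5.4]
opening: 0.0156
[-0.14754028 -2.92467511  5.40557812] [-0.63213716  0.00926384  0.01167343] [ 2.15737583e+01  1.76090413e+01 -1.86082214e+01  3.91461982e-02
 -5.37357834e+01 -9.69692845e+01] (array([1. , 0.4, 1.4]), array([ 0. ,  0.1, 60. ]))
```

```bash

python3 -m inch '[{"ax":0,"ay":0,"az":3,"dx":0,"dy":0,"dz":0,"fingers":8},{"ax":0,"ay":0,"az":8,"dx":0,"dy":0,"dz":0,"fingers":8},{"ax":0,"ay":0,"az":14,"dx":0,"dy":0,"dz":0,"fingers":8},{"ax":0,"ay":0,"az":20,"dx":0,"dy":0,"dz":0,"fingers":8},{"ax":0,"ay":0,"az":26,"dx":0,"dy":0,"dz":0,"fingers":8},{"ax":0,"ay":0,"az":30,"dx":0,"dy":0,"dz":0,"fingers":8}]'
python3 -c "
from h import *
o=get_obs();print(o['force'],o['moment'],o['joint_pos'][5])"
```

```text
clock: 18.35
tool_pos: [0.588, 0.0261, 0.1204]
orientation: [180.0, 0.1, 164.5]
force: [-1.3, -1.9, 6.6]
opening: 0.0156
[-1.32180499 -1.87599538  6.58983853] [-0.64419989  0.00512102  0.11795534] -127.12435656156289
```

```bash

python3 -m inch '[{"ax":0,"ay":0,"az":5,"dx":0,"dy":0,"dz":0,"fingers":8},{"ax":0,"ay":0,"az":11,"dx":0,"dy":0,"dz":0,"fingers":8},{"ax":0,"ay":0,"az":17,"dx":0,"dy":0,"dz":0,"fingers":8},{"ax":0,"ay":0,"az":23,"dx":0,"dy":0,"dz":0,"fingers":8},{"ax":0,"ay":0,"az":28,"dx":0,"dy":0,"dz":0,"fingers":8},{"ax":0,"ay":0,"az":30,"dx":0,"dy":0,"dz":0,"fingers":8},{"ax":0,"ay":0,"az":30,"dx":0,"dy":0,"dz":0,"fingers":8}]'
python3 - <<'E'
from h import *
o=get_obs();print(o['force'],o['moment'],o['joint_pos'][5])
s=snapshot("wrist"); cv2.imwrite("pics/w10.png",s["image"][:,:,::-1])
E
```

```text
clock: 19.23
tool_pos: [0.5881, 0.0262, 0.1204]
orientation: [180.0, 0.0, 134.6]
force: [-1.0, -1.5, 5.5]
opening: 0.0159
[-1.02056024 -1.45859324  5.49881531] [-0.56630117  0.02177451  0.01695623] -156.99797623049332
```

View pics/w10.png

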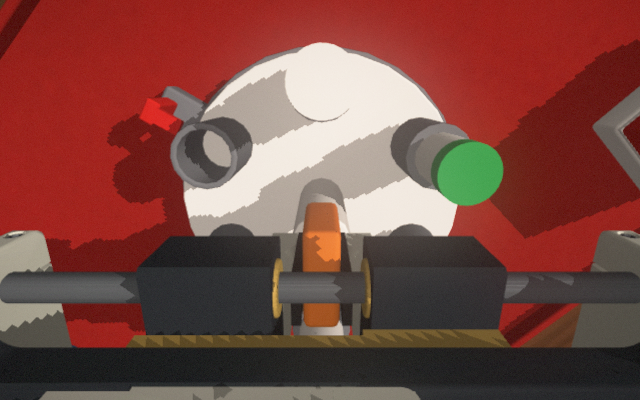

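The wheel has turned with the knob, and the empty pocket at (207,152) stands at the red pointer at (165,110). I'll release and lift.

```bash

python3 -m inch '[{"ax":0,"ay":0,"az":0,"dx":0,"dy":0,"dz":0,"fingers":30},{"ax":0,"ay":0,"az":0,"dx":0,"dy":0,"dz":0,"fingers":44},{"ax":0,"ay":0,"az":0,"dx":0,"dy":0,"dz":0,"fingers":44},{"ax":0,"ay":0,"az":0,"dx":0,"dy":0,"dz":0,"fingers":44},{"ax":0,"ay":0,"az":0,"dx":0,"dy":0,"dz":-15,"fingers":44},{"ax":0,"ay":0,"az":0,"dx":0,"dy":0,"dz":-50,"fingers":44},{"ax":0,"ay":0,"az":0,"dx":0,"dy":0,"dz":-100,"fingers":44},{"ax":0,"ay":0,"az":0,"dx":0,"dy":0,"dz":-140,"fingers":44}]'
python3 -m inch '[{"ax":0,"ay":0,"az":0,"dx":60,"dy":0,"dz":-30,"fingers":44},{"ax":0,"ay":0,"az":0,"dx":60,"dy":0,"dz":-30,"fingers":44},{"ax":0,"ay":0,"az":0,"dx":60,"dy":0,"dz":-30,"fingers":44},{"ax":0,"ay":0,"az":0,"dx":60,"dy":0,"dz":-30,"fingers":44},{"ax":0,"ay":0,"az":0,"dx":60,"dy":0,"dz":-30,"fingers":44}]'
python3 - <<'E'
from h import *
s=snapshot("wrist"); cv2.imwrite("pics/w11.png",s["image"][:,:,::-1])
t=snapshot("scene"); cv2.imwrite("pics/s11.png",cv2.resize(t["image"],(800,500))[:,:,::-1])
a=cv2.resize(t["image"][140:270,290:420],(590,590),interpolation=cv2.INTER_CUBIC); cv2.imwrite("pics/s12.png",a[:,:,::-1])
o=get_obs();print(o["tool_pos"],o["clock"],o["force"].round(2))
# expected positions if wheel at +60cw
h=np.array([.5872,.0265])
for nm,a in(("next pocket",14.6+180),("blue",14.6+120)):
    r=np.radians(a);p=h+.08*np.array([np.cos(r),np.sin(r)]); print(nm,p,[proj(s,[*p,z]).round(1) for z in(.08,.1315)],[proj(t,[*p,z]).round(1) for z in(.08,.1315)])
E
```

```text
clock: 20.27
tool_pos: [0.588, 0.0262, 0.2631]
orientation: [179.9, 0.1, 134.6]
force: [0.2, 0.9, 0.4]
opening: 0.0438
clock: 20.9
tool_pos: [0.5456, 0.0683, 0.2888]
orientation: [-179.9, -0.0, 134.6]
force: [-0.2, 0.5, -0.7]
opening: 0.044
[0.54561168 0.0684417  0.28893581] 21.0 [ 0.07 -0.12 -0.37]
next pocket [0.50978327 0.00633445] [array([260. , 182.1]), array([250.8, 195.6])] [array([357.5, 179. ]), array([359.4, 166.8])]
blue [0.53102776 0.08346208] [array([322.5, 146.2]), array([322.5, 154.6])] [array([383.5, 196.5]), array([386.6, 184.9])]
```

View pics/w11.png

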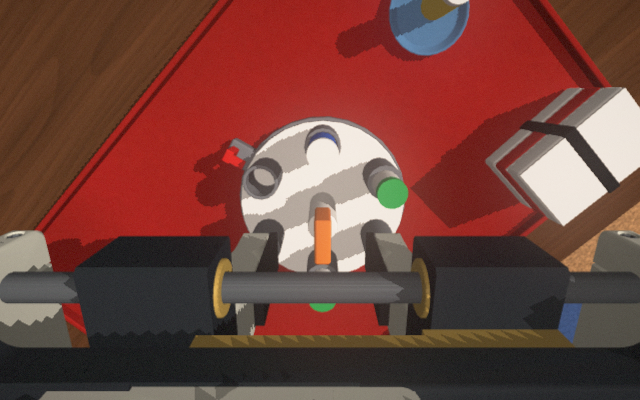

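View pics/s12.png

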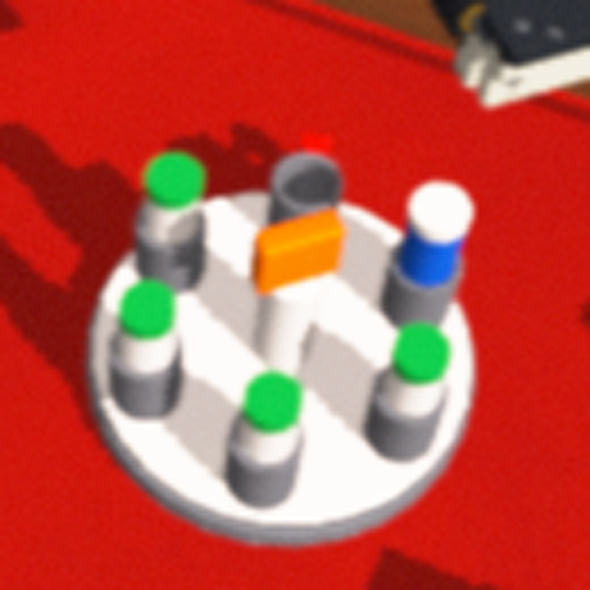

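View pics/s11.png

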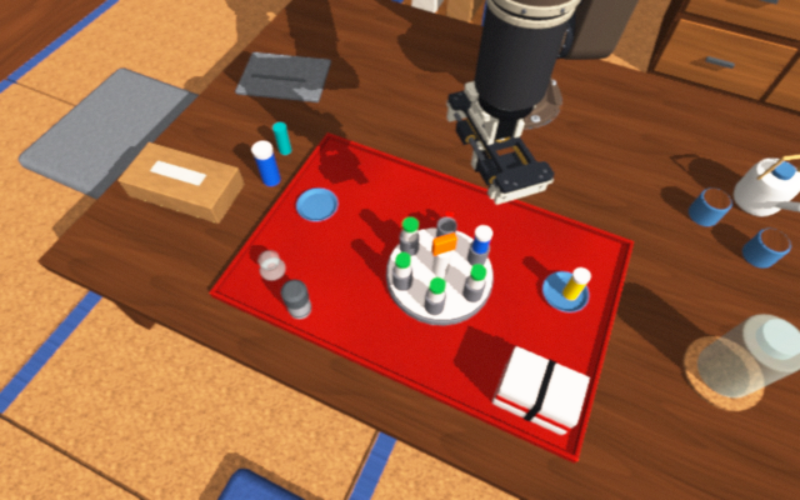

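The blue pod is upright, the empty pocket is at the pointer, and the other items haven't moved. Handing in.

```bash
python3 -c "
from plant import *
print(get_obs()['qvel'].round(2)); print(close_job())"
```

```text
[ 0.15 -0.2   0.05 -0.   -0.11 -0.08]
the job is handed in; nothing more can be done
None
```

The blue pod is loaded and pressed home, and the carousel is turned exactly one click clockwise and released. I handed the job in at about 21 s of the 64 s allowed; no verdict came back.

- **Pod:** I took the small blue pod from the dish and lowered it into the pocket at the pointer. The push stayed at 2–3 N on the follower, then rose to about 10 N with no more travel. That puts the floor roughly 28 mm below the rim.
- **Carousel:** I gripped the orange knob, turned it 60° and let go. The turning resistance peaked near 0.12 N m, a little above the stated 0.1.
- **Last pictures:** The pod stands upright in its pocket and its cap is within about 2 pixels of where it should be; it was off by the same amount before the turn. The other empty pocket is at the red pointer. The yellow pod, medicine case, crusher and stopper look unmoved. The gripper is about 13 cm above the knob, touching nothing.
- **Disagreements:** At the start the point detector preferred the wrong pods for the blue one, so I chose it by description and a close crop. The close view moved the pocket about 1.5 mm from my first estimate, and I lined up pod and pocket from that view.
- **Not measured:** I judged the wheel angle from the pictures and the tool angle, not from a joint reading. I did not feel the pod's seating again after the turn.

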